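Free the charging cradle and dock the cordless handset

TASK

Someone has parked the steel paperweight in the handset's charging cradle. First stand the paperweight back on the bare paper of the pile of drawings, then lay the cordless handset face up in the cradle, flat on its floor, so that it can charge. Set both down gently; do not drop them.

Things in the scene. Friction and masses are not known exactly. Their poses are not given: they have to be found in the camera images.
- paperweight: Bright steel paperweight, loose, about 0.35 kg, standing at the start on the cradle's floor. Round foot 56 mm across and 20 mm high, thin neck, and a round knob 28 mm across from 40 to 62 mm above the underside: grip it there from above. Origin: centre of its underside; z up its axis of revolution.
- pile: Fixed pile of drawings and folders, white sheet on top, left or right on the table, opposite the cradle: 297 mm along its x, 210 along its y, 36 high. A smartphone, grey screen up (146 x 70 x 8 mm) lies across it, centred about 88 mm to +x; the -x side is bare paper, its middle 55 mm to -x of the origin. Origin: centre of the underside, on the table; z up.
- cradle: Fixed grey charging cradle, a shallow open tray: 184 mm along its x, 84 along its y, 14 high, walls 6 thick. The black inner floor, 6 mm above the table, is 172 x 72 mm with a lip 8 mm above it all round. Origin: centre of the underside, on the table; z up. The handset may lie in it either end first.
- handset: Black cordless phone handset, loose, 0.14 kg, a slab 150 mm long (x), 48 wide (y), 24 thick, small greenish display and twelve grey keys on top. Lies face up mid-table, near or far. The shorter black device there (112 mm, no keypad) is a distance meter, not wanted. Grip across the width at its middle, from above. Origin: centre of the underside; z up, out of the keys.
Things that resemble listed ones, but are neither listed nor needed, are in the scene too. There is more than one size of the paperweight; the one meant has the size given above.

How it is judged:
By the outcome, as a careful person would: the job done as asked, in the order asked, and still so for the second after the job is handed in, with the robot touching nothing.
It also fails if it takes over 56 s, if anything falls off the work surface, if the arm or the gripper's body presses on something with over 40 N, if the wrist force passes 120 N, or if a joint passes its speed limit or range.

ROBOT

A 6-joint arm with a two-finger parallel gripper is mounted at the origin on the work surface. World frame = base frame: x ahead of the robot, y to its left, z up, the work surface at z = 0. Lengths are in mm, angles in rad, forces in N, time in s.
With the tool pointing down it reaches from about 375 to 750 mm from the base axis. Payload 9 kg.
Tool frame: the origin (TCP) lies at the centre of the arm's flange, where the gripper is bolted on; the fingertips stand 173 mm ahead of it and the grasp point (between the pads) lies 155 mm ahead of it; z points along the fingers, y is the direction in which the jaws open and shut (so a half turn about z gives the same grasp; the last joint's range is limited). The gripper opens to 85 mm and grips with 20 to 120 N. Pads are 22 mm wide; open, the fingers measure 114 mm over their backs; the gripper's body (76 mm by 85 mm) begins 54 mm behind the grasp point. The pads swing forward as they close: fully open they stand 13 mm farther back than shut.
Start: joints at [1.068, 0.104, 0.097, 1.564, 0, 1.353], TCP at [168.575, 575.847, 404.731] pointing down, gripper open.
Joint ranges: [-2.99, 2.99], [-0.84, 1.86], [-1.1, 1.16], [-1.84, 2.11], [-1.51, 1.56], [-3.14, 3.14]. Speed limits (rad/s): [2.22, 2.22, 2.57, 3.14, 3.14, 3.14].

INTERFACE

Orientations are given as a unit quaternion [w, x, y, z].
In Python, from bench import arm, eyes, job_done, finder gives the robot as it stands.
- The arm moves only by the tool step_arm, never from a script. Its argument "rows" is a list that holds one entry, the list of rows, each a list of 6 numbers: the shift along the tool's x, y, z as a fraction of full scale, then the turn, a rotation vector about the tool's x, y, z as a fraction of full scale. In form: [[[dx, dy, dz, wx, wy, wz], ...]]. A call has 1 to 5 rows; each row is the pose to reach, as a shift and turn from the pose measured when the call began, along the tool's axes at that moment; what a row does not reach only later rows make up. Full scale, the value 1, is 0.25 m for a shift and 90 degrees for a turn. A row lasts 1/10 s, in which the tool goes at most 50 mm and 8.59 degrees, less where a joint would pass 70% of its speed; a pose out of reach is approached as far as the arm can. A call with a number of a shift or a turn outside -1 to 1 is refused whole. A call with a gripper value outside its range is refused whole. "gripper" is the closure, from 0 (fully open) to 1 (shut), set as the call begins (left out, the last holds). The fingers move at their own pace and stop on an object; the grip force is fixed at half the most. Time passes only in rows, so rows that repeat a pose let the fingers close. It gives the time, the measured TCP pose, the force and the opening at its end, in the units of the state.
- arm.sense(): the state, without advancing time (a new reading comes with each control period).
- eyes.snapshot(name): name is "scene" or "top" or "wrist"; returns a dict with "img" (384x512x3 uint8, red, green, blue), "camera_matrix" (3x3 intrinsics, pixels), "k1" (the pictures are not rectified: a ray, as slopes to the right and down, at radius r is drawn at 1 + k1 r^2 times it, then the intrinsics apply), "R" (3x3) and "t" (3): a world point X has camera coordinates R X + t; the wrist camera has in their place "T_tool_cam" (4x4, takes a point from camera to tool coordinates, whose origin is the TCP and whose axes are the flange's). Camera axes: x right, y down, z forward; pixel columns grow to the right and rows downward; lengths in mm; the calibration is good to about 2 mm. A picture is of the moment at which its call begins: read the wrist's pose just before it. There is no depth.
- job_done(): hands the job in, once; it reports no verdict.
Trained networks look in a picture, given as the dict that the camera call returned (one of the last four; its "shot" number tells which), for a name from the list of things; names that differ only in an ending like _2 or _b are one class to them, and where a whole thing is asked for, a point or a joint stands for the part that bears it (a point fixed in the world has none). Each returns a list of dicts, best first, with "conf" (0 to 1); they miss things now and then, are a little off and sometimes report something else, mostly with a low value. They report only what shows in the picture. A call takes as long as a camera call. They do not tell look-alikes from the thing itself.
- finder.search_frame(picture, thing): "box" ([left, top, width, height] in pixels, round what is visible of it).
- finder.spot_point(picture, thing): "location" ([column, row] in pixels: a listed point, or the origin of a listed thing).
The state is a dict: "time": time; "joint_positions": joint angles; "joint_vel": joint speeds; "tau": joint torques, N m; "eef_pos": TCP position; "orientation": TCP orientation; "wrist_force": force on the tool from outside, world axes, zero at the start; "wrist_torque": the same for the moment, N m; "finger_gap": finger opening in mm.
Only numpy, scipy, OpenCV 4.12 (cv2) and the standard library are available. Lean on these libraries where they do the work, as an engineer would, in place of code of your own. Each camera call takes 0.05 s, during which the arm holds its last target.

## Working session

There is one attempt and no reset: what is moved stays moved. The work goes in short steps, Python scripts to look and compute and a tool call to move; the robot and the scene stay as the last step left them, time stands still between calls to the robot, and variables do not carry over. Pictures are saved under pics/ and viewed, and the job is handed in when it is done.

Besides the shell and the picture viewer there is one more tool, called after "Emit:" as name([rows], argument=value, ...), one row to a line, values as JSON. step_arm: Moves the arm, as the interface text tells. Shift numbers are shares of 0.25 m and turn numbers shares of 90 degrees, none past 1 either way. Its arguments: {"type":"object","properties":{"rows":{"type":"array"},"gripper":{"type":"number"}},"required":["rows"]}

```bash
ls; mkdir -p pics; cat > h.py <<'E'
import numpy as np, cv2, json
from bench import arm, eyes, job_done, finder
from scipy.spatial.transform import Rotation as Rn
def snap(n,f=None):
    s=arm.sense(); p=eyes.snapshot(n)
    p['_s']=s
    if f: cv2.imwrite('pics/'+f, cv2.cvtColor(p['img'],cv2.COLOR_RGB2BGR))
    return p
def RT(s):
    q=s['orientation']; return Rn.from_quat([q[1],q[2],q[3],q[0]]).as_matrix(), np.array(s['eef_pos'])
def cam(p):
    if 'R' in p and p.get('R') is not None: return np.array(p['R']),np.array(p['t'])
    R,t=RT(p['_s']); T=np.array(p['T_tool_cam'])
    Rc=R@T[:3,:3]; c=R@T[:3,3]+t
    return Rc.T, -Rc.T@c
def pix2w(p,uv,z):
    K=np.array(p['camera_matrix']);d=np.array([p['k1'],0,0,0,0.])
    xy=cv2.undistortPoints(np.array(uv,float).reshape(-1,1,2),K,d).reshape(-1,2)
    R,t=cam(p); c=-R.T@t; o=[]
    for a in xy:
        r=R.T@np.array([a[0],a[1],1]); o.append(c+r*(z-c[2])/r[2])
    return np.array(o)
def w2pix(p,X):
    R,t=cam(p)
    return cv2.projectPoints(np.array(X,float).reshape(-1,1,3),cv2.Rodrigues(R)[0],t,np.array(p['camera_matrix']),np.array([p['k1'],0,0,0,0.]))[0].reshape(-1,2)
E
python3 - <<'E'
from h import *
for n in ['scene','top','wrist']:
    p=snap(n,n+'0.png')
    for th in ['paperweight','pile','cradle','handset']:
        print(n,th,[(b['box'],round(b['conf'],2)) for b in finder.search_frame(p,th)][:4],[(b['location'],round(b['conf'],2)) for b in finder.spot_point(p,th)][:4])
print(arm.sense())
E
```

```text
pics
scene paperweight [([323.6, 202.0, 24.2, 29.4], 0.67), ([334.4, 161.8, 24.0, 31.9], 0.65), ([380.7, 237.0, 14.4, 22.2], 0.63)] [([336.5, 225.7], 0.72), ([343.8, 188.9], 0.71), ([387.7, 253.8], 0.56)]
scene pile [([96.6, 136.8, 106.0, 78.6], 0.86)] [([154.9, 173.0], 0.69)]
scene cradle [([302.6, 203.0, 72.5, 45.6], 0.94)] [([335.2, 226.7], 0.66)]
scene handset [([181.7, 222.6, 64.5, 21.6], 0.66)] [([212.3, 233.9], 0.95)]
top paperweight [([165.5, 244.9, 31.6, 27.4], 0.74), ([171.6, 185.0, 20.2, 19.9], 0.52), ([126.8, 172.2, 17.2, 15.2], 0.42)] [([181.4, 258.6], 0.8), ([182.9, 195.4], 0.57), ([137.8, 180.0], 0.45)]
top pile [([340.5, 147.9, 89.1, 116.3], 0.93)] [([380.6, 207.6], 0.77)]
top cradle [([154.0, 165.2, 57.3, 67.9], 0.91)] [([181.4, 199.8], 0.92)]
top handset [([254.1, 131.9, 51.9, 33.7], 0.71)] [([278.5, 150.0], 0.93)]
wrist paperweight [([70.6, 308.4, 11.9, 6.1], 0.62)] []
wrist pile [] []
wrist cradle [] []
wrist handset [] []
{'time': 1.35, 'joint_positions': array([1.06831742e+00, 1.04117118e-01, 9.73036246e-02, 1.56387763e+00,
       3.46245426e-06, 1.35310722e+00]), 'joint_vel': array([-1.28597756e-03, -1.37684215e-03, -1.21432744e-03,  7.98929872e-06,
       -2.98865652e-04,  3.83308863e-04]), 'tau': array([ 1.85351287e-04, -5.56758535e+01,  5.03765559e+01,  1.03582359e-03,
       -2.16403059e-04,  2.50577534e-05]), 'eef_pos': array([168.56882769, 575.85757669, 404.7226537 ]), 'orientation': array([1.69144134e-05, 1.41914178e-01, 9.89878964e-01, 4.98388823e-05]), 'wrist_force': array([ 0.10199335,  0.65482408, -0.22734117]), 'wrist_torque': array([-0.00155265, -0.01363423,  0.04161824]), 'finger_gap': 85.38532270491218}
```

```bash
python3 -c "
import cv2
a=cv2.imread('pics/top0.png');b=cv2.imread('pics/scene0.png')
cv2.imwrite('pics/top0b.png',cv2.resize(a[110:300,100:450],None,fx=2.28,fy=2.28,interpolation=cv2.INTER_CUBIC))
cv2.imwrite('pics/scene0b.png',cv2.resize(b[110:300,80:430],None,fx=2.28,fy=2.28,interpolation=cv2.INTER_CUBIC))"
```

```text
(no output)
```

View pics/top0b.png

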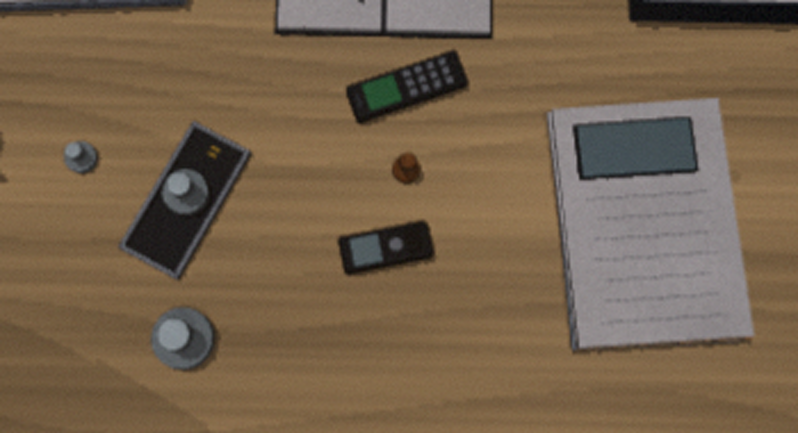

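View pics/scene0b.png

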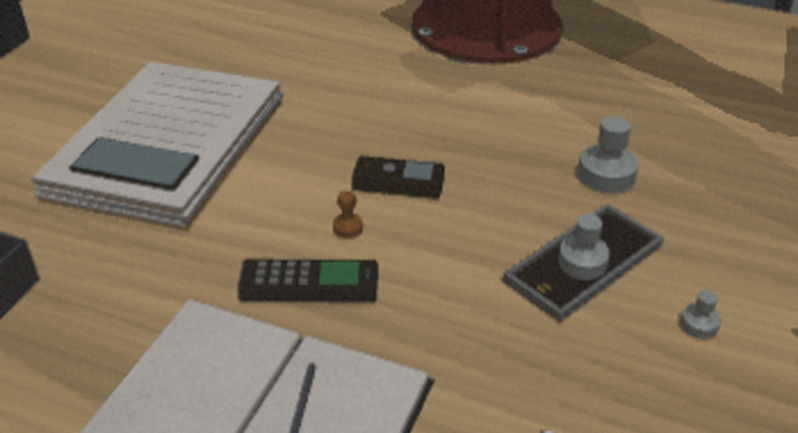

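View pics/wrist0.png

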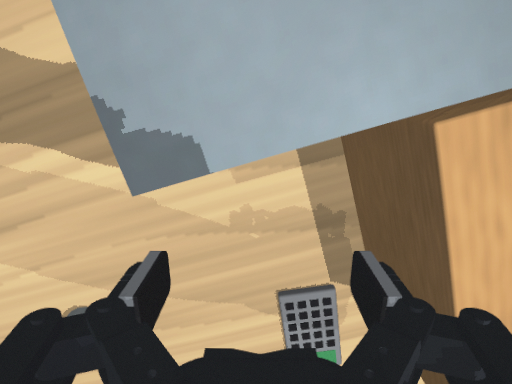

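```bash
python3 - <<'E'
from h import *
p=snap('top')
f=lambda L,z: pix2w(p,[(a/2.28+100,b/2.28+110) for a,b in L],z)[:,:2].round(1)
print(p['t'],p['R'],p['camera_matrix'],p['k1'])
for n,L,z in [('hs',[(347,88),(455,52),(468,85),(362,122)],24),('cr',[(196,123),(250,152),(178,277),(121,245)],14),('pile',[(552,112),(718,99),(752,335),(576,348)],36),('phone',[(576,126),(692,117),(698,170),(582,179)],44),('foot',[(185,191)],24),('knob',[(180,184)],62),('bigfoot',[(184,339),(152,339),(216,339)],24),('smallfoot',[(81,157),(64,157),(98,157)],10)]:
    x=f(L,z); print(n,x.tolist(),x.mean(0))
w=eyes.snapshot('wrist');print(w['T_tool_cam'],w['camera_matrix'])
E
```

```text
[  49.18290458  508.22011124 1137.6269683 ] [[ 0.02240079 -0.99974684 -0.00211123]
 [-0.97783664 -0.02147005 -0.20826558]
 [ 0.20816752  0.00672975 -0.97807003]] [[434.53844778   0.         255.32927368]
 [  0.         434.53844778 195.85752111]
 [  0.           0.           1.        ]] 0.019630650430094404
hs [[652.1, 72.8], [702.9, -63.3], [659.3, -79.8], [607.9, 52.9]] [655.55  -4.35]
cr [[604.9, 262.4], [568.7, 192.6], [409.3, 273.5], [447.3, 345.9]] [507.55 268.6 ]
pile [[622.4, -182.5], [643.5, -388.4], [353.1, -412.5], [332.9, -205.2]] [ 487.975 -297.15 ]
phone [[602.6, -210.0], [617.1, -352.4], [550.2, -356.5], [535.9, -215.7]] [ 576.45 -283.65]
foot [[514.7, 269.4]] [514.7 269.4]
knob [[515.0, 269.0]] [515. 269.]
bigfoot [[333.8, 260.1], [333.0, 298.3], [334.6, 221.8]] [333.8        260.06666667]
smallfoot [[558.5, 405.0], [558.0, 426.3], [559.0, 383.7]] [558.5 405. ]
[[ 8.89399943e-04 -9.53042399e-01 -3.02835589e-01  7.79567677e+01]
 [ 9.99999421e-01  1.03088697e-03 -3.07360053e-04  8.96319505e-01]
 [ 6.05116425e-04 -3.02835141e-01  9.53042765e-01  3.10949169e+01]
 [ 0.00000000e+00  0.00000000e+00  0.00000000e+00  1.00000000e+00]] [[315.44082322   0.         259.8723043 ]
 [  0.         315.44082322 193.73029883]
 [  0.           0.           1.        ]]
```

```bash
cat > go.py <<'E'
import sys
from h import *
# usage: x y z [yaw_y deg]
a=[float(v) for v in sys.argv[1:]]
s=arm.sense(); R,t=RT(s)
d=R.T@(np.array(a[:3])-t)/250
yaw=np.deg2rad(a[3]) if len(a)>3 else np.arctan2(R[1,1],R[0,1])
y=np.array([np.cos(yaw),np.sin(yaw),0]); z=np.array([0,0,-1.]); x=np.cross(y,z)
w=Rn.from_matrix(R.T@np.array([x,y,z]).T).as_rotvec()/(np.pi/2)
print('t',s['time'],'pos',t.round(1),'yaw',np.rad2deg(np.arctan2(R[1,1],R[0,1])).round(2),'gap',round(s['finger_gap'],1),'F',np.round(s['wrist_force'],1))
print('frac',d.round(3),w.round(4),'mm',(d*250).round(1))
E
python3 go.py 515 269 330 73.7
```

```text
t 1.45 pos [168.5 575.9 404.8] yaw 73.68 gap 85.2 F [-0.1 -0.1  0.6]
frac [-1.675 -0.789  0.299] [ 0.0001  0.     -0.0002] mm [-418.7 -197.2   74.7]
```

Emit:
step_arm([
  [[-0.15, -0.07, 0.03, 0, 0, 0], [-0.32, -0.15, 0.06, 0, 0, 0], [-0.5, -0.23, 0.09, 0, 0, 0], [-0.68, -0.32, 0.12, 0, 0, 0], [-0.85, -0.4, 0.15, 0, 0, 0]],
], gripper=0)

```text
time: 1.95
eef_pos: [345.5, 418.7, 367.1]
orientation: [0.0, 0.142, 0.99, 0.0]
wrist_force: [0.5, 0.6, -0.2]
finger_gap: 85.2
```

```bash
python3 go.py 515 269 330 73.7
```

```text
t 1.95 pos [345.5 418.7 367.1] yaw 73.7 gap 85.2 F [ 0.5  0.6 -0.2]
frac [-0.819 -0.384  0.149] [ 0.0004  0.0003 -0.    ] mm [-204.7  -96.1   37.2]
```

Emit:
step_arm([
  [[-0.17, -0.08, 0.03, 0, 0, 0], [-0.34, -0.16, 0.06, 0, 0, 0], [-0.52, -0.24, 0.09, 0, 0, 0], [-0.68, -0.32, 0.12, 0, 0, 0], [-0.82, -0.384, 0.15, 0, 0, 0]],
])

```text
time: 2.45
eef_pos: [516.8, 267.0, 329.5]
orientation: [0.0, 0.142, 0.99, 0.0]
wrist_force: [-0.4, 1.0, -0.1]
finger_gap: 85.5
```

```bash
python3 go.py 515 269 330 73.7; python3 - <<'E'
from h import *
p=snap('wrist','w1.png')
print([(b['box'],b['conf']) for b in finder.search_frame(p,'paperweight')],w2pix(p,[[515,269,6],[515,269,62]]))
E
```

```text
t 2.45 pos [516.8 267.  329.5] yaw 73.64 gap 85.5 F [-0.4  1.  -0.1]
frac [ 0.009  0.006 -0.002] [ 0.0004  0.0005 -0.0007] mm [ 2.3  1.4 -0.5]
[([385.8, 160.2, 58.2, 41.2], 0.86), ([234.2, 143.7, 60.3, 68.5], 0.81), ([160.9, 0.0, 69.4, 23.7], 0.62), ([206.2, 54.9, 126.6, 207.5], 0.61)] [[260.28678678 176.25441587]
 [260.3771939  194.11268315]]
```

View pics/w1.png

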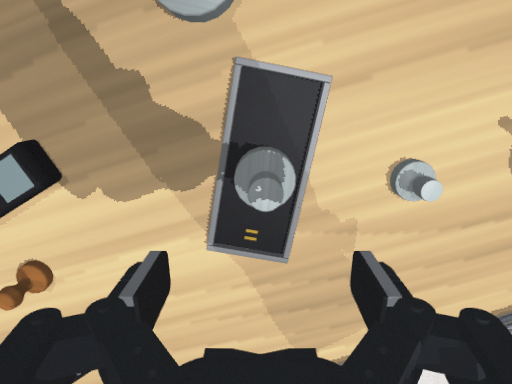

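```bash
python3 - <<'E'
from h import *
p=snap('wrist')
print(pix2w(p,[(265,179.5)],25).round(1),pix2w(p,[(266,187)],62).round(1))
c=pix2w(p,[(237,58),(332,77),(288,262),(208,247)],14).round(1);print(c,c.mean(0))
for i in range(4):
    d=c[(i+1)%4]-c[i];print(np.linalg.norm(d),np.rad2deg(np.arctan2(d[1],d[0])))
g=cv2.resize(p['img'][40:280,190:350],None,fx=2.5,fy=2.5,interpolation=cv2.INTER_CUBIC)
cv2.imwrite('pics/w1b.png',g[:,:,::-1])
E
python3 go.py 511.5 266.5 206 73.7
```

```text
[[514.8 272.   25. ]] [[511.1 273.3  62. ]]
[[410.1 278.3  14. ]
 [447.3 351.2  14. ]
 [607.4 269.5  14. ]
 [568.5 197.3  14. ]] [508.325 274.075  14.   ]
81.84283719422241 62.965321803232364
179.7412028445342 -27.035496122001938
82.01249904740128 -118.31495077261489
177.90885306808087 152.91644913563135
t 2.6 pos [516.6 267.2 328.8] yaw 73.5 gap 85.7 F [-0.3  0.5 -0.5]
frac [ 0.018 -0.008  0.491] [-0.0001 -0.0004 -0.0022] mm [  4.6  -2.1 122.8]
```

View pics/w1b.png

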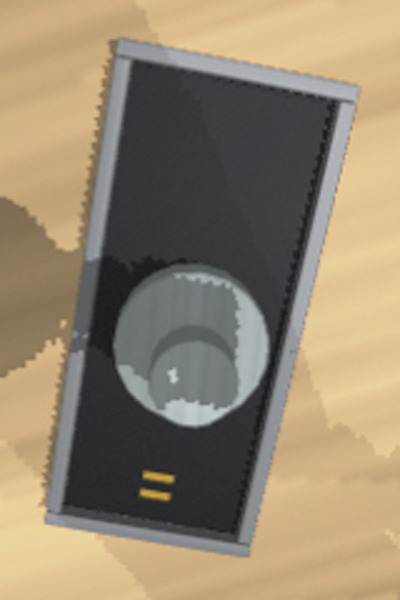

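```bash
python3 go.py 513 271.5 262 73.7
```

```text
t 2.6 pos [516.6 267.2 328.8] yaw 73.5 gap 85.7 F [-0.3  0.5 -0.5]
frac [0.018 0.013 0.267] [-0.0001 -0.0004 -0.0022] mm [ 4.6  3.1 66.8]
```

Emit:
step_arm([
  [[0.018, 0.013, 0.1, 0, 0, 0], [0.018, 0.013, 0.2, 0, 0, 0], [0.018, 0.013, 0.267, 0, 0, 0], [0.018, 0.013, 0.267, 0, 0, 0]],
])

```text
time: 3.0
eef_pos: [511.5, 272.1, 259.7]
orientation: [-0.002, 0.143, 0.99, -0.001]
wrist_force: [0.5, -0.6, -0.0]
finger_gap: 85.5
```

```bash
python3 - <<'E'
from h import *
p=snap('wrist','w2.png')
print(w2pix(p,[[513,271.5,26],[513,271.5,68]]))
E
python3 go.py 513 271.5 212 73.7
```

```text
[[259.13123208 216.17424051]
 [258.75591965 243.50156778]]
t 3.05 pos [512.1 272.2 261.5] yaw 73.56 gap 85.3 F [0.5 0.1 0.6]
frac [-0.005 -0.001  0.198] [-0.0007 -0.0015 -0.0016] mm [-1.2 -0.4 49.5]
```

View pics/w2.png

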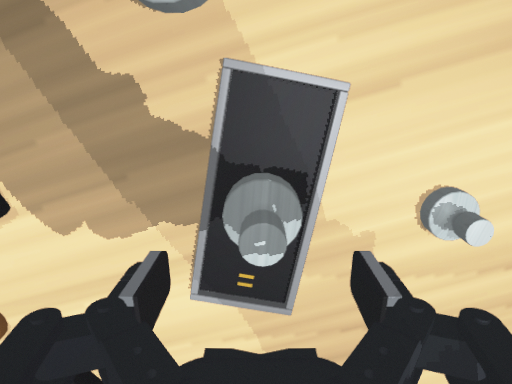

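Emit:
step_arm([
  [[-0.002, 0.002, 0.06, 0, 0, 0], [-0.002, 0.002, 0.12, 0, 0, 0], [-0.002, 0.002, 0.17, 0, 0, 0], [-0.002, 0.002, 0.198, 0, 0, 0], [-0.002, 0.002, 0.198, 0, 0, 0]],
])

```text
time: 3.55
eef_pos: [512.0, 272.3, 210.4]
orientation: [-0.002, 0.143, 0.99, -0.001]
wrist_force: [0.3, 0.7, 1.1]
finger_gap: 85.6
```

Emit:
step_arm([
  [[0, 0, 0, 0, 0, 0], [0, 0, 0, 0, 0, 0], [0, 0, 0, 0, 0, 0], [0, 0, 0, 0, 0, 0], [0, 0, 0, 0, 0, 0]],
], gripper=0.85)

```text
time: 4.05
eef_pos: [512.3, 272.4, 211.0]
orientation: [-0.002, 0.143, 0.99, -0.001]
wrist_force: [-0.2, 1.1, 3.0]
finger_gap: 26.2
```

```bash
python3 go.py 513 272.5 320 73.7;python3 - <<'E'
from h import *
p=snap('wrist','w3.png')
E
```

```text
t 4.05 pos [512.3 272.4 211. ] yaw 73.56 gap 26.2 F [-0.2  1.1  3. ]
frac [-0.001  0.    -0.436] [-0.001  -0.0022 -0.0015] mm [-3.00e-01  1.00e-01 -1.09e+02]
```

View pics/w3.png

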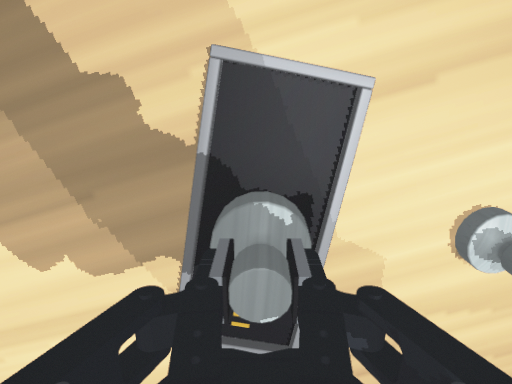

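Emit:
step_arm([
  [[0, 0, -0.02, 0, 0, 0], [0, 0, -0.08, 0, 0, 0], [0, 0, -0.18, 0, 0, 0], [0, 0, -0.3, 0, 0, 0], [0, 0, -0.4, 0, 0, 0]],
])

```text
time: 4.6
eef_pos: [512.5, 272.4, 313.4]
orientation: [-0.002, 0.143, 0.99, -0.0]
wrist_force: [1.5, 0.6, -2.9]
finger_gap: 26.1
```

```bash
python3 go.py 433 -301 320 73.7;python3 - <<'E'
from h import *
p=snap('wrist','w4.png')
E
```

```text
t 4.6 pos [512.5 272.4 313.4] yaw 73.56 gap 26.1 F [ 1.5  0.6 -2.9]
frac [-0.344 -2.29  -0.025] [-0.0008 -0.0018 -0.0016] mm [ -86.  -572.5   -6.1]
```

View pics/w4.png

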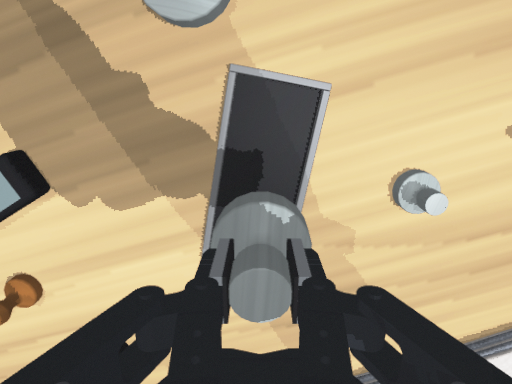

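Emit:
step_arm([
  [[-0.01, -0.06, -0.01, 0, 0, 0], [-0.03, -0.18, -0.02, 0, 0, 0], [-0.05, -0.32, -0.03, 0, 0, 0], [-0.07, -0.46, -0.03, 0, 0, 0], [-0.09, -0.6, -0.03, 0, 0, 0]],
])

```text
time: 5.15
eef_pos: [492.1, 121.3, 325.4]
orientation: [0.001, 0.143, 0.99, 0.001]
wrist_force: [0.0, 0.1, -3.2]
finger_gap: 26.2
```

Emit:
step_arm([
  [[-0.02, -0.14, 0, 0, 0, 0], [-0.04, -0.28, 0, 0, 0, 0], [-0.06, -0.42, 0, 0, 0, 0], [-0.09, -0.56, 0, 0, 0, 0], [-0.11, -0.7, 0, 0, 0, 0]],
])

```text
time: 5.65
eef_pos: [468.6, -55.7, 325.4]
orientation: [0.001, 0.143, 0.99, 0.001]
wrist_force: [-0.6, 0.9, -3.8]
finger_gap: 25.9
```

Emit:
step_arm([
  [[-0.02, -0.14, 0, 0, 0, 0], [-0.04, -0.28, 0, 0, 0, 0], [-0.06, -0.42, 0, 0, 0, 0], [-0.07, -0.52, 0, 0, 0, 0], [-0.09, -0.6, 0, 0, 0, 0]],
])

```text
time: 6.15
eef_pos: [447.0, -207.4, 325.3]
orientation: [0.001, 0.143, 0.99, 0.0]
wrist_force: [1.3, 0.4, -4.4]
finger_gap: 26.2
```

```bash
python3 go.py 433 -301 320 73.7;python3 - <<'E'
from h import *
p=snap('wrist','w5.png'); p=snap('top','t5.png')
E
```

```text
t 6.15 pos [ 447.  -207.4  325.3] yaw 73.51 gap 26.2 F [ 1.3  0.4 -4.4]
frac [-0.052 -0.375  0.021] [ 0.0008  0.0013 -0.0022] mm [-13.1 -93.7   5.2]
```

View pics/w5.png

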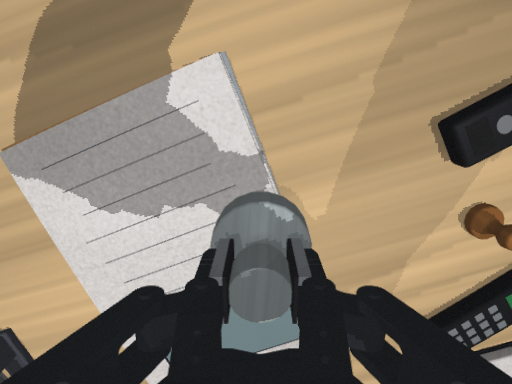

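View pics/t5.png

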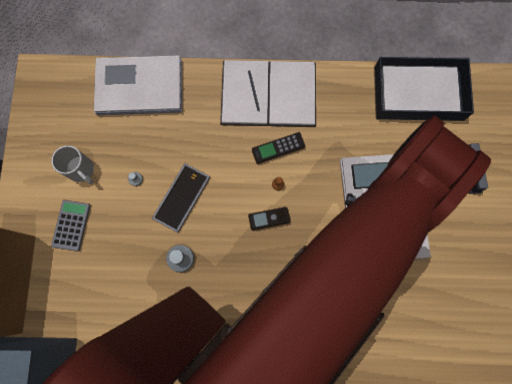

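```bash
python3 - <<'E'
from h import *
p=snap('wrist')
c=pix2w(p,[(221,53),(2,151)],36);print(c)
d=c[0]-c[1];u=np.array([d[1],-d[0],0])/np.linalg.norm(d);u=u if u[0]>0 else -u;print(u,np.linalg.norm(d)); print(c.mean(0)+u*93.5)
E
python3 go.py 433 -301 320 73.7
```

```text
[[ 336.27244673 -204.76340011   36.        ]
 [ 352.78458    -408.52607573   36.        ]]
[0.99673266 0.08077133 0.        ] 204.43062032079547
[ 437.72301692 -299.09261849   36.        ]
t 6.3 pos [ 447.4 -206.8  325.2] yaw 73.47 gap 26.4 F [ 1.   0.4 -4.6]
frac [-0.052 -0.378  0.02 ] [ 0.001   0.0012 -0.0026] mm [-13.  -94.4   5. ]
```

```bash
python3 go.py 436 -300 270 73.7
```

```text
t 6.3 pos [ 447.4 -206.8  325.2] yaw 73.47 gap 26.4 F [ 1.   0.4 -4.6]
frac [-0.062 -0.371  0.22 ] [ 0.001   0.0012 -0.0026] mm [-15.5 -92.7  55. ]
```

Emit:
step_arm([
  [[-0.02, -0.1, 0.03, 0, 0, 0], [-0.04, -0.22, 0.08, 0, 0, 0], [-0.055, -0.32, 0.14, 0, 0, 0], [-0.062, -0.37, 0.2, 0.001, 0.001, 0], [-0.062, -0.37, 0.22, 0.001, 0.001, 0]],
])

```text
time: 6.8
eef_pos: [435.5, -299.8, 268.1]
orientation: [-0.001, 0.144, 0.99, 0.001]
wrist_force: [-0.5, 0.8, -4.4]
finger_gap: 26.1
```

```bash
python3 go.py 436 -300 243 73.7;  python3 - <<'E'
from h import *
p=snap('wrist','w6.png');snap('scene','s6.png')
E
```

```text
t 6.8 pos [ 435.5 -299.8  268.1] yaw 73.41 gap 26.1 F [-0.5  0.8 -4.4]
frac [-0.002 -0.     0.1  ] [ 0.0009 -0.0013 -0.0032] mm [-0.6 -0.1 25.1]
```

View pics/w6.png

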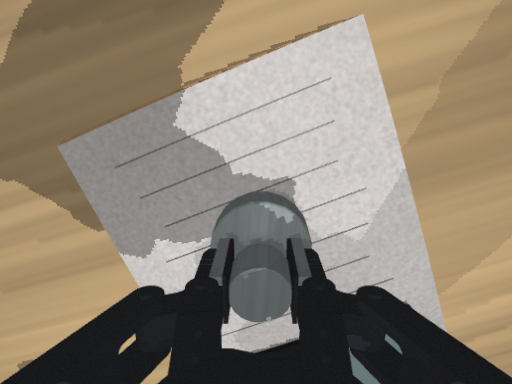

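View pics/s6.png

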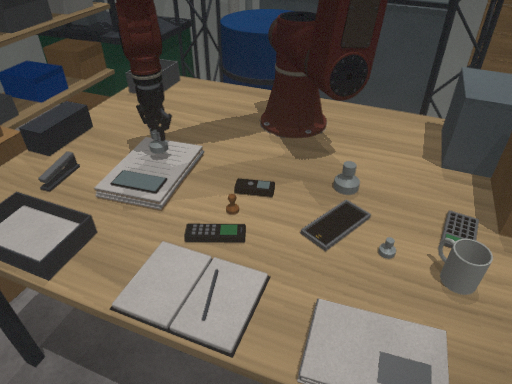

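Over the bare paper, clear of the phone. Lower to just above, then feel for contact.

Emit:
step_arm([
  [[-0.002, 0, 0.03, 0.001, -0.001, 0], [-0.002, 0, 0.06, 0.001, -0.001, 0], [-0.002, 0, 0.08, 0.001, -0.001, 0], [-0.002, 0, 0.09, 0.001, -0.001, 0], [-0.002, 0, 0.09, 0.001, -0.001, 0]],
])

```text
time: 7.4
eef_pos: [436.3, -298.4, 246.1]
orientation: [-0.0, 0.143, 0.99, 0.0]
wrist_force: [-0.3, 0.0, -3.1]
finger_gap: 25.6
```

Emit:
step_arm([
  [[0, 0, 0.004, 0, 0, 0], [0, 0, 0.008, 0, 0, 0], [0, 0, 0.008, 0, 0, 0]],
])

```text
time: 7.7
eef_pos: [436.3, -298.5, 244.1]
orientation: [-0.0, 0.144, 0.99, 0.0]
wrist_force: [-0.2, 0.2, -4.0]
finger_gap: 26.3
```

```bash
python3 go.py 436 -300 241 73.7
```

```text
t 7.7 pos [ 436.3 -298.5  244.1] yaw 73.5 gap 26.3 F [-0.2  0.2 -4. ]
frac [-0.    -0.006  0.012] [ 0.0003 -0.0003 -0.0023] mm [-0.1 -1.6  3.1]
```

Emit:
step_arm([
  [[0, 0, 0.004, 0, 0, 0], [0, 0, 0.006, 0, 0, 0], [0, 0, 0.006, 0, 0, 0]],
])

```text
time: 8.0
eef_pos: [436.3, -298.5, 242.6]
orientation: [-0.0, 0.144, 0.99, 0.0]
wrist_force: [-0.6, -0.2, -4.5]
finger_gap: 26.4
```

Emit:
step_arm([
  [[0, 0, 0.004, 0, 0, 0], [0, 0, 0.004, 0, 0, 0]],
])

```text
time: 8.2
eef_pos: [436.3, -298.5, 241.4]
orientation: [-0.0, 0.144, 0.99, 0.0]
wrist_force: [0.2, -0.6, -3.5]
finger_gap: 26.4
```

Emit:
step_arm([
  [[0, 0, 0.003, 0, 0, 0], [0, 0, 0.003, 0, 0, 0]],
])

```text
time: 8.4
eef_pos: [436.4, -298.5, 241.1]
orientation: [-0.0, 0.144, 0.99, 0.0]
wrist_force: [-0.3, 1.7, 1.2]
finger_gap: 26.1
```

Emit:
step_arm([
  [[0, 0, 0, 0, 0, 0], [0, 0, 0, 0, 0, 0], [0, 0, 0, 0, 0, 0], [0, 0, 0, 0, 0, 0], [0, 0, 0, 0, 0, 0]],
], gripper=0)

```text
time: 8.9
eef_pos: [436.4, -298.5, 241.1]
orientation: [-0.0, 0.144, 0.99, 0.0]
wrist_force: [-0.5, -0.0, 0.2]
finger_gap: 85.1
```

Emit:
step_arm([
  [[0, 0, -0.04, 0, 0, 0], [0, 0, -0.12, 0, 0, 0], [0, 0, -0.24, 0, 0, 0], [0, 0, -0.36, 0, 0, 0], [0, 0, -0.42, 0, 0, 0]],
])

```text
time: 9.4
eef_pos: [436.7, -298.9, 349.6]
orientation: [0.001, 0.144, 0.99, -0.001]
wrist_force: [0.3, -0.3, -0.0]
finger_gap: 85.4
```

```bash
python3 go.py 655 -4 330 20.7;  python3 - <<'E'
from h import *
p=snap('wrist','w7.png')
E
```

```text
t 9.4 pos [ 436.7 -298.9  349.6] yaw 73.5 gap 85.4 F [ 0.3 -0.3 -0. ]
frac [-0.502  1.379  0.078] [-0.      0.0023  0.5866] mm [-125.5  344.8   19.4]
```

View pics/w7.png

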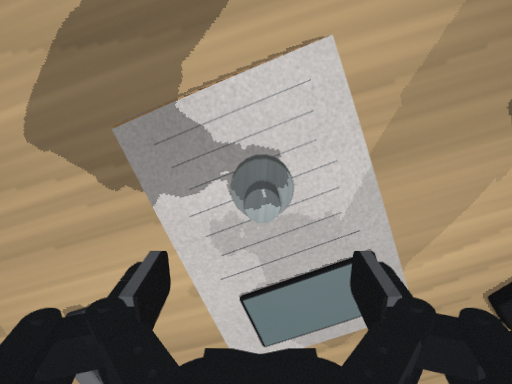

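Emit:
step_arm([
  [[-0.05, 0.12, 0, 0, 0, 0.08], [-0.1, 0.26, 0.01, 0, 0, 0.16], [-0.15, 0.42, 0.02, 0, 0, 0.24], [-0.21, 0.58, 0.03, 0, 0, 0.32], [-0.27, 0.74, 0.04, 0, 0, 0.4]],
])

```text
time: 9.95
eef_pos: [554.9, -139.5, 339.9]
orientation: [0.002, 0.445, 0.896, -0.001]
wrist_force: [-0.4, -0.8, 0.0]
finger_gap: 85.6
```

```bash
python3 go.py 655 -4 330 20.7
```

```text
t 9.95 pos [ 554.9 -139.5  339.9] yaw 37.18 gap 85.6 F [-0.4 -0.8  0. ]
frac [0.19  0.647 0.039] [0.0006 0.0029 0.1832] mm [ 47.4 161.6   9.7]
```

Emit:
step_arm([
  [[0.04, 0.15, 0.01, 0, 0, 0.06], [0.09, 0.31, 0.02, 0, 0.003, 0.12], [0.14, 0.48, 0.03, 0, 0.003, 0.183], [0.19, 0.6, 0.039, 0, 0.003, 0.183], [0.19, 0.647, 0.039, 0, 0.003, 0.183]],
])

```text
time: 10.45
eef_pos: [655.7, -0.6, 328.1]
orientation: [-0.001, 0.567, 0.824, 0.0]
wrist_force: [-0.8, -0.5, 0.3]
finger_gap: 85.4
```

```bash
python3 go.py 655 -4 330 20.7;  python3 - <<'E'
from h import *
p=snap('wrist','w8.png')
print(w2pix(p,[[655,-4,24]]))
g=cv2.resize(p['img'][60:300,130:390],None,fx=2.5,fy=2.5,interpolation=cv2.INTER_CUBIC)
cv2.imwrite('pics/w8b.png',g[:,:,::-1])
E
```

```text
t 10.45 pos [ 6.557e+02 -6.000e-01  3.281e+02] yaw 20.88 gap 85.4 F [-0.8 -0.5  0.3]
frac [-0.012 -0.007 -0.007] [-0.0003 -0.0013  0.002 ] mm [-2.9 -1.8 -1.9]
[[257.87258321 188.54794314]]
```

View pics/w8b.png

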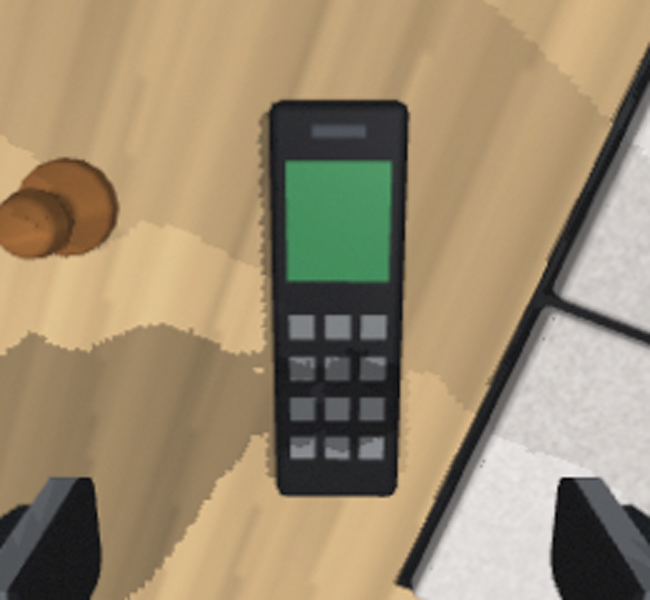

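```bash
python3 - <<'E'
from h import *
p=snap('wrist')
c=pix2w(p,[(a/2.5+130,b/2.5+60) for a,b in [(273,102),(407,103),(396,494),(280,494)]],24).round(1);print(c,c.mean(0))
for i in range(4):
    d=c[(i+1)%4]-c[i];print(np.linalg.norm(d),np.rad2deg(np.arctan2(d[1],d[0])))
E

```

```text
[[614.1  61.4  24. ]
 [656.   77.1  24. ]
 [708.5 -59.4  24. ]
 [666.3 -75.5  24. ]] [661.225   0.9    24.   ]
44.744832103830696 20.541058094758377
146.24807691043324 -68.96248897457819
45.1669126684568 -159.1173174407771
146.51433376977147 110.87185994626057
```

```bash
python3 go.py 659 0 250 20.9
```

```text
t 10.55 pos [655.5  -2.4 328.5] yaw 20.84 gap 85.0 F [ 0.3  0.5 -0.1]
frac [0.004 0.016 0.314] [-0.0002 -0.0008 -0.0006] mm [ 0.9  4.1 78.5]
```

Emit:
step_arm([
  [[0.004, 0.016, 0.08, 0, 0, 0], [0.004, 0.016, 0.18, 0, 0, 0], [0.004, 0.016, 0.27, 0, 0, 0], [0.004, 0.016, 0.314, 0, 0, 0], [0.004, 0.016, 0.314, 0, 0, 0]],
])

```text
time: 11.05
eef_pos: [657.8, -0.5, 247.9]
orientation: [-0.002, 0.568, 0.823, -0.001]
wrist_force: [-0.7, 0.2, 0.5]
finger_gap: 85.5
```

```bash
python3 go.py 660 0 182 20.9;  python3 - <<'E'
from h import *
p=snap('wrist','w9.png')
print(w2pix(p,[[660,0,24]]))
g=cv2.resize(p['img'][80:380,110:410],None,fx=2,fy=2,interpolation=cv2.INTER_CUBIC)
cv2.imwrite('pics/w9b.png',g[:,:,::-1])
E
```

```text
t 11.05 pos [ 6.578e+02 -5.000e-01  2.479e+02] yaw 20.79 gap 85.5 F [-0.7  0.2  0.5]
frac [-0.002  0.01   0.264] [-0.0021 -0.0019 -0.0012] mm [-0.5  2.5 65.9]
[[264.17679295 219.85339085]]
```

View pics/w9b.png

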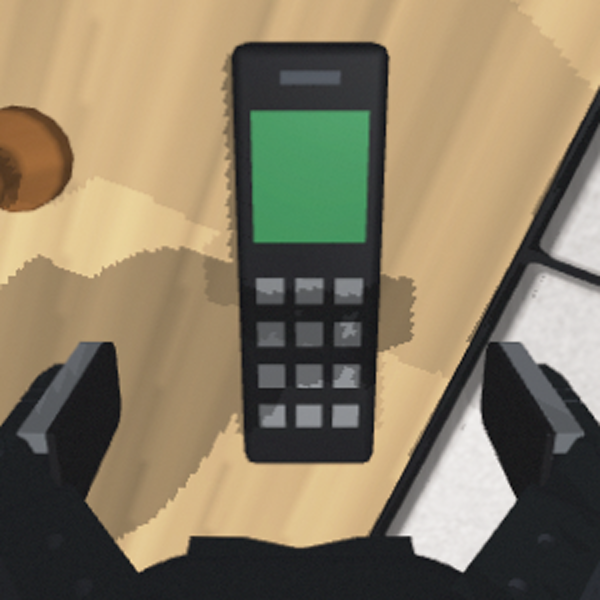

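```bash
python3 - <<'E'
from h import *
p=snap('wrist')
for z in (24,22):
  c=pix2w(p,[(a/2+110,b/2+80) for a,b in [(233,45),(387,45),(371,462),(246,462)]],z).round(1);print(c.mean(0))
for i in range(4):
    d=c[(i+1)%4]-c[i];print(np.linalg.norm(d),np.rad2deg(np.arctan2(d[1],d[0])))
E
python3 go.py 660 0 182 20.8

```

```text
[6.61225e+02 5.25000e-01 2.40000e+01]
[ 6.6155e+02 -2.0000e-01  2.2000e+01]
46.33724204136448 20.859960371215458
149.53635009588808 -68.99549979069498
46.78226159560912 -159.08559205605138
149.58034630258078 110.8340037846563
t 11.15 pos [ 6.589e+02 -5.000e-01  2.509e+02] yaw 20.81 gap 85.2 F [-0.3  0.   1.1]
frac [-0.     0.005  0.275] [ 0.0002 -0.0006  0.0001] mm [-0.   1.2 68.9]
```

```bash
python3 go.py 661 0 184 20.9
```

```text
t 11.15 pos [ 6.589e+02 -5.000e-01  2.509e+02] yaw 20.81 gap 85.2 F [-0.3  0.   1.1]
frac [-0.002  0.009  0.267] [ 0.0002 -0.0006 -0.001 ] mm [-0.4  2.1 66.9]
```

Emit:
step_arm([
  [[-0.002, 0.009, 0.08, 0, -0.001, 0], [-0.002, 0.009, 0.16, 0, -0.001, 0], [-0.002, 0.009, 0.23, 0, -0.001, 0], [-0.002, 0.009, 0.262, 0, -0.001, 0], [-0.002, 0.009, 0.268, 0, -0.001, 0]],
])

```text
time: 11.65
eef_pos: [660.8, -0.1, 183.2]
orientation: [-0.0, 0.568, 0.823, -0.0]
wrist_force: [-0.3, -0.4, -0.5]
finger_gap: 85.5
```

Emit:
step_arm([
  [[0, 0, 0, 0, 0, 0], [0, 0, 0, 0, 0, 0]],
], gripper=0.36)

```text
time: 11.85
eef_pos: [661.3, -0.1, 184.2]
orientation: [0.0, 0.568, 0.823, -0.0]
wrist_force: [0.5, 0.9, 0.8]
finger_gap: 59.1
```

```bash
python3 go.py 661 0 184 20.9;  python3 - <<'E'
from h import *
p=snap('wrist','w10.png');snap('scene','s10.png')
E
```

```text
t 11.85 pos [ 6.613e+02 -1.000e-01  1.842e+02] yaw 20.81 gap 59.1 F [0.5 0.9 0.8]
frac [ 0.001 -0.001  0.001] [ 0.0002  0.0005 -0.001 ] mm [ 0.2 -0.2  0.2]
```

View pics/w10.png

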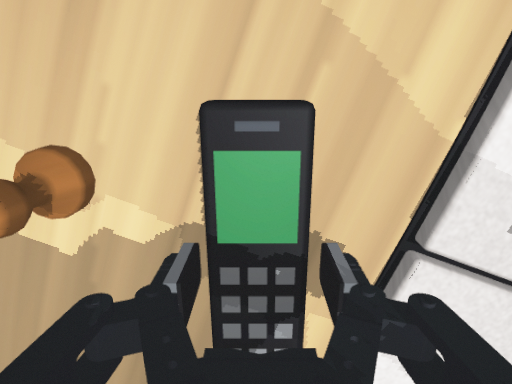

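Emit:
step_arm([
  [[0, 0, 0.008, 0, 0, 0], [0, 0, 0.009, 0, 0, 0], [0, 0, 0.009, 0, 0, 0]],
])

```text
time: 12.25
eef_pos: [661.3, -0.1, 181.9]
orientation: [0.0, 0.568, 0.823, -0.0]
wrist_force: [-0.8, -0.1, 0.7]
finger_gap: 54.6
```

Emit:
step_arm([
  [[0, 0, 0, 0, 0, 0], [0, 0, 0, 0, 0, 0], [0, 0, 0, 0, 0, 0], [0, 0, 0, 0, 0, 0]],
], gripper=0.65)

```text
time: 12.65
eef_pos: [661.4, -0.2, 182.3]
orientation: [0.001, 0.568, 0.823, 0.0]
wrist_force: [1.0, 0.1, 4.2]
finger_gap: 46.4
```

Emit:
step_arm([
  [[0, 0, -0.02, 0, 0, 0], [0, 0, -0.06, 0, 0, 0], [0, 0, -0.1, 0, 0, 0], [0, 0, -0.13, 0, 0, 0], [0, 0, -0.15, 0, 0, 0]],
])

```text
time: 13.15
eef_pos: [661.7, -0.2, 221.2]
orientation: [0.001, 0.568, 0.823, 0.0]
wrist_force: [0.4, -0.2, -1.2]
finger_gap: 46.7
```

```bash
python3 go.py 509 273 290 62.8;  python3 - <<'E'
from h import *
p=snap('wrist','w11.png');p=snap('scene')
cv2.imwrite('pics/s11.png',cv2.resize(p['img'][150:300,140:400],None,fx=3,fy=3,interpolation=cv2.INTER_CUBIC)[:,:,::-1])
E
```

```text
t 13.15 pos [ 6.617e+02 -2.000e-01  2.212e+02] yaw 20.81 gap 46.7 F [ 0.4 -0.2 -1.2]
frac [ 1.238 -0.182 -0.278] [ 0.0009  0.0016 -0.4665] mm [309.5 -45.5 -69.5]
```

View pics/w11.png

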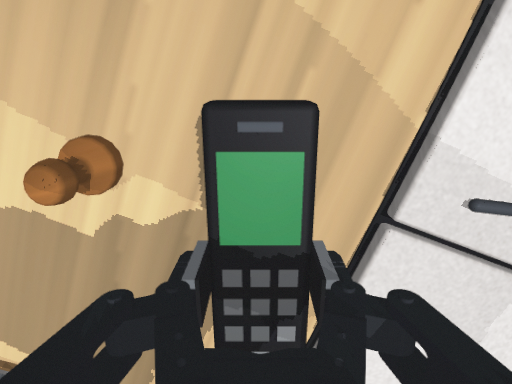

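View pics/s11.png

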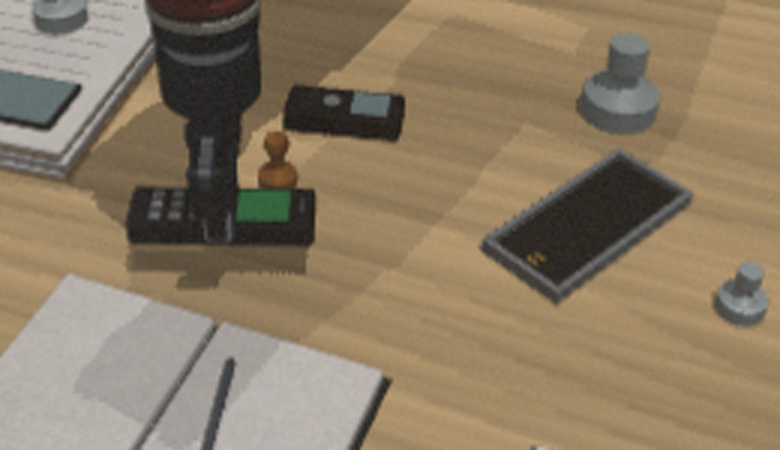

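```bash
python3 - <<'E'
from h import *
p=snap('wrist')
q=np.array([-0.002,0.143,0.99,-0.001]);q/=np.linalg.norm(q)
for pos in ([512.1,272.2,261.5],[511.5,272.1,259.7]):
  p['_s']={'eef_pos':pos,'orientation':q}
  c=pix2w(p,[(223,59),(350,84),(291,314),(191,298)],14);print(c.round(1),c.mean(0))
  for i in range(4):
    d=c[(i+1)%4]-c[i];print(np.linalg.norm(d),np.rad2deg(np.arctan2(d[1],d[0])))
g=cv2.imread('pics/w2.png');cv2.imwrite('pics/w2b.png',cv2.resize(g[40:330,170:370],None,fx=2,fy=2,interpolation=cv2.INTER_CUBIC))
E
```

```text
[[408.4 277.6  14. ]
 [446.2 352.6  14. ]
 [608.9 270.   14. ]
 [571.3 196.1  14. ]] [508.70873587 274.066606    14.        ]
84.01548032853384 63.25425744313211
182.46341416181454 -26.9112825587047
82.9977587423946 -116.99637359310478
182.10025647008882 153.4088521230905
[[408.1 277.6  14. ]
 [445.5 352.   14. ]
 [606.9 270.1  14. ]
 [569.5 196.8  14. ]] [507.51089695 274.13658544  14.        ]
83.31759637207941 63.254257443132126
180.94776146441322 -26.911282558704674
82.30832860378818 -116.99637359310483
180.58762038255182 153.4088521230905
```

View pics/w2b.png

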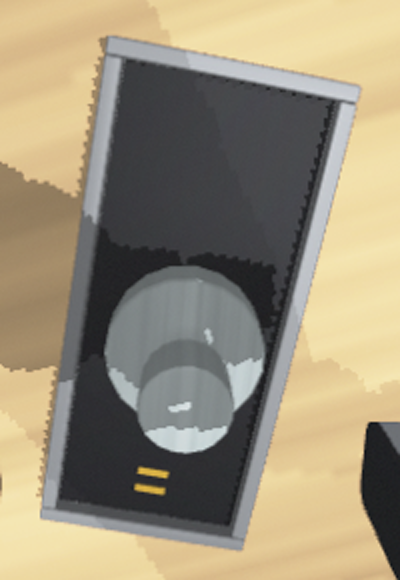

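Emit:
step_arm([
  [[0, 0, -0.07, 0, 0, 0], [0.01, 0, -0.16, 0, 0, 0], [0.06, -0.01, -0.24, 0, 0, -0.03], [0.14, -0.02, -0.28, 0, 0, -0.08], [0.26, -0.04, -0.28, 0, 0, -0.14]],
])

```text
time: 13.8
eef_pos: [629.5, 56.7, 291.7]
orientation: [0.002, 0.473, 0.881, 0.0]
wrist_force: [-0.1, 1.5, -1.0]
finger_gap: 46.5
```

```bash
python3 go.py 508.5 274 280 63.1
```

```text
t 13.8 pos [629.5  56.7 291.7] yaw 33.51 gap 46.5 F [-0.1  1.5 -1. ]
frac [0.992 0.076 0.043] [ 0.0013  0.0028 -0.3288] mm [248.   19.1  10.8]
```

Emit:
step_arm([
  [[0.12, 0.01, 0, 0, 0, -0.06], [0.25, 0.02, 0, 0, 0, -0.12], [0.38, 0.03, 0, 0, 0, -0.18], [0.51, 0.04, 0, 0, 0, -0.24], [0.64, 0.05, 0, 0, 0, -0.3]],
])

```text
time: 14.3
eef_pos: [550.6, 198.0, 290.6]
orientation: [0.002, 0.253, 0.968, -0.0]
wrist_force: [1.2, -1.3, -1.5]
finger_gap: 46.1
```

```bash
python3 go.py 508.5 274 250 63.1
```

```text
t 14.3 pos [550.6 198.  290.6] yaw 60.73 gap 46.1 F [ 1.2 -1.3 -1.5]
frac [0.296 0.182 0.161] [ 0.0004  0.0027 -0.0264] mm [74.1 45.6 40.3]
```

Emit:
step_arm([
  [[0.1, 0.06, 0.02, 0, 0.001, -0.01], [0.2, 0.12, 0.05, 0, 0.003, -0.02], [0.27, 0.165, 0.1, 0, 0.003, -0.026], [0.296, 0.182, 0.15, 0, 0.003, -0.026], [0.296, 0.182, 0.161, 0, 0.003, -0.026]],
])

```text
time: 14.8
eef_pos: [507.4, 274.2, 247.9]
orientation: [-0.001, 0.232, 0.973, -0.0]
wrist_force: [-0.1, -1.1, -0.9]
finger_gap: 46.6
```

Emit:
step_arm([
  [[0, 0, 0, 0, 0, 0], [0, 0, 0, 0, 0, 0]],
])

```text
time: 15.0
eef_pos: [507.9, 273.4, 247.9]
orientation: [-0.002, 0.233, 0.972, -0.001]
wrist_force: [0.3, -0.5, -1.1]
finger_gap: 46.5
```

```bash
python3 go.py 508.5 274 205 63.1;  python3 - <<'E'
from h import *
p=snap('wrist','w12.png');
print(w2pix(p,[[408.4,277.6,14],[446.2,352.6,14]]))
p=snap('scene')
cv2.imwrite('pics/s12.png',cv2.resize(p['img'][130:280,250:450],None,fx=4,fy=4,interpolation=cv2.INTER_CUBIC)[:,:,::-1])
E
```

```text
t 15.0 pos [507.9 273.4 247.9] yaw 63.06 gap 46.5 F [ 0.3 -0.5 -1.1]
frac [-0.001  0.004  0.171] [-0.0012 -0.0017 -0.0004] mm [-0.4  0.9 42.9]
[[191.50529763  73.90892343]
 [329.6635992   73.54186101]]
```

View pics/w12.png

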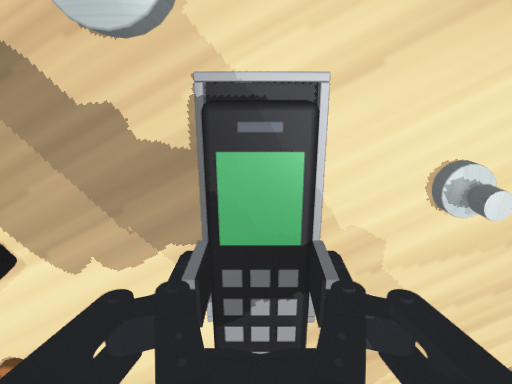

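View pics/s12.png

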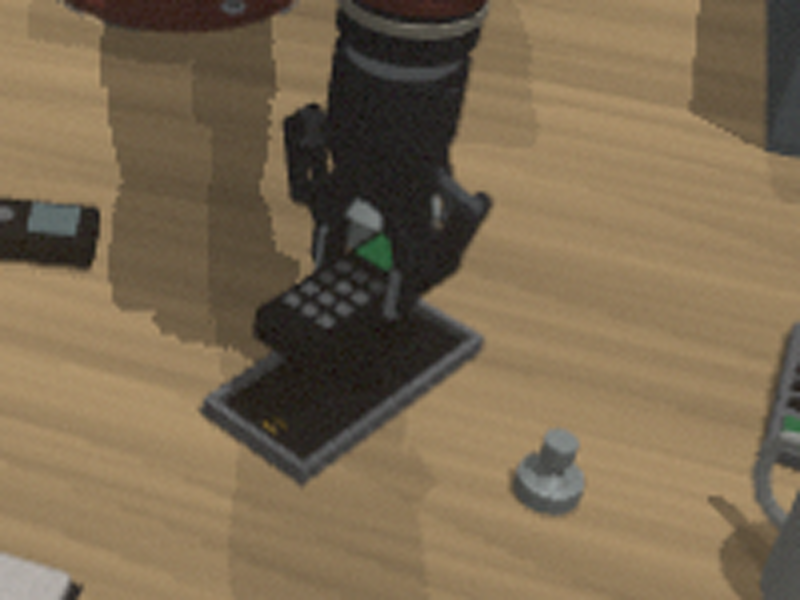

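Emit:
step_arm([
  [[0, 0.004, 0.05, -0.001, -0.002, 0], [0, 0.004, 0.1, -0.001, -0.002, 0], [0, 0.004, 0.14, -0.001, -0.002, 0], [0, 0.004, 0.171, -0.001, -0.002, 0], [0, 0.004, 0.171, -0.001, -0.002, 0]],
])

```text
time: 15.6
eef_pos: [507.7, 274.2, 203.7]
orientation: [-0.001, 0.233, 0.972, -0.001]
wrist_force: [-0.2, 1.0, -0.9]
finger_gap: 46.3
```

```bash
python3 go.py 508.5 274 191 63.1;  python3 - <<'E'
from h import *
p=snap('wrist','w13.png');
E
```

```text
t 15.6 pos [507.7 274.2 203.7] yaw 63.06 gap 46.3 F [-0.2  1.  -0.9]
frac [-0.003  0.001  0.051] [-0.0009 -0.0006 -0.0004] mm [-0.8  0.2 12.7]
```

View pics/w13.png

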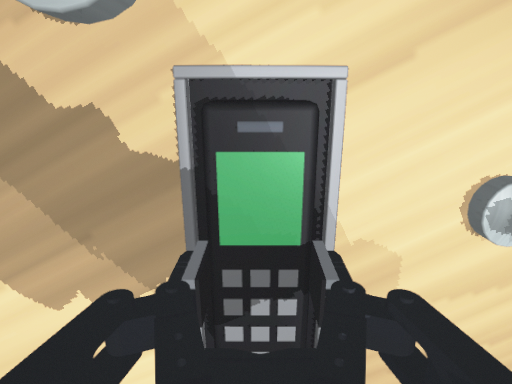

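Centred in the cradle. Continue down slowly.

Emit:
step_arm([
  [[-0.003, 0, 0.02, -0.001, 0, 0], [-0.003, 0, 0.035, -0.001, 0, 0], [-0.003, 0, 0.047, -0.001, 0, 0], [-0.003, 0, 0.051, -0.001, 0, 0], [-0.003, 0, 0.051, -0.001, 0, 0]],
])

```text
time: 16.15
eef_pos: [508.7, 274.0, 191.9]
orientation: [0.0, 0.233, 0.972, 0.0]
wrist_force: [-0.2, 0.3, -1.1]
finger_gap: 46.5
```

Emit:
step_arm([
  [[0, 0, 0.003, 0, 0, 0], [0, 0, 0.006, 0, 0, 0], [0, 0, 0.006, 0, 0, 0]],
])

```text
time: 16.45
eef_pos: [508.7, 274.0, 190.4]
orientation: [0.0, 0.233, 0.972, 0.0]
wrist_force: [-1.0, -0.1, -0.8]
finger_gap: 46.7
```

Emit:
step_arm([
  [[0, 0, 0.003, 0, 0, 0], [0, 0, 0.004, 0, 0, 0], [0, 0, 0.004, 0, 0, 0]],
])

```text
time: 16.75
eef_pos: [508.7, 274.0, 189.3]
orientation: [0.0, 0.233, 0.972, 0.0]
wrist_force: [0.7, 0.4, -1.4]
finger_gap: 46.6
```

Emit:
step_arm([
  [[0, 0, 0.003, 0, 0, 0], [0, 0, 0.003, 0, 0, 0]],
])

```text
time: 16.95
eef_pos: [508.6, 273.9, 188.5]
orientation: [-0.0, 0.233, 0.972, 0.0]
wrist_force: [-0.8, 0.7, 0.2]
finger_gap: 46.4
```

Emit:
step_arm([
  [[0, 0, 0.003, 0, 0, 0], [0, 0, 0.003, 0, 0, 0]],
])

```text
time: 17.15
eef_pos: [508.7, 274.0, 188.2]
orientation: [0.0, 0.233, 0.973, 0.0]
wrist_force: [-2.1, -1.2, 4.9]
finger_gap: 46.4
```

Emit:
step_arm([
  [[0, 0, 0, 0, 0, 0], [0, 0, 0, 0, 0, 0], [0, 0, 0, 0, 0, 0], [0, 0, 0, 0, 0, 0]],
], gripper=0.2)

```text
time: 17.55
eef_pos: [508.7, 274.0, 188.2]
orientation: [0.0, 0.233, 0.973, 0.0]
wrist_force: [-0.1, 0.3, -0.2]
finger_gap: 67.9
```

Emit:
step_arm([
  [[0, 0, -0.04, 0, 0, 0], [0, 0, -0.12, 0, 0, 0], [0, 0, -0.24, 0, 0, 0], [0, 0, -0.36, 0, 0, 0], [0, 0, -0.46, 0, 0, 0]],
])

```text
time: 18.05
eef_pos: [508.7, 273.9, 305.8]
orientation: [0.001, 0.233, 0.972, 0.001]
wrist_force: [0.6, -0.1, 0.7]
finger_gap: 68.1
```

```bash
python3 go.py 350 420 330 63;  python3 - <<'E'
from h import *
p=snap('wrist','w14.png');p=snap('scene','s14.png')
cv2.imwrite('pics/s14.png',cv2.resize(p['img'][130:280,80:420],None,fx=2.3,fy=2.3,interpolation=cv2.INTER_CUBIC)[:,:,::-1])
E
```

```text
t 18.05 pos [508.7 273.9 305.8] yaw 63.06 gap 68.1 F [ 0.6 -0.1  0.7]
frac [ 0.831  0.233 -0.097] [0.0012 0.0007 0.0007] mm [207.6  58.4 -24.3]
```

View pics/w14.png

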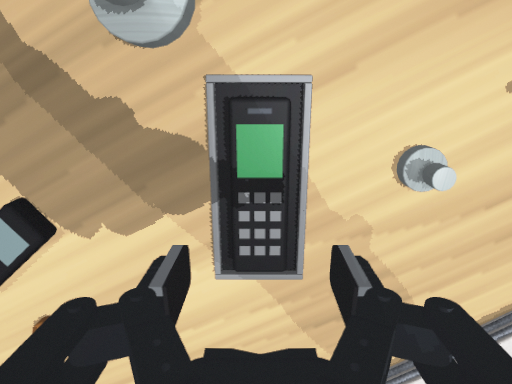

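View pics/s14.png

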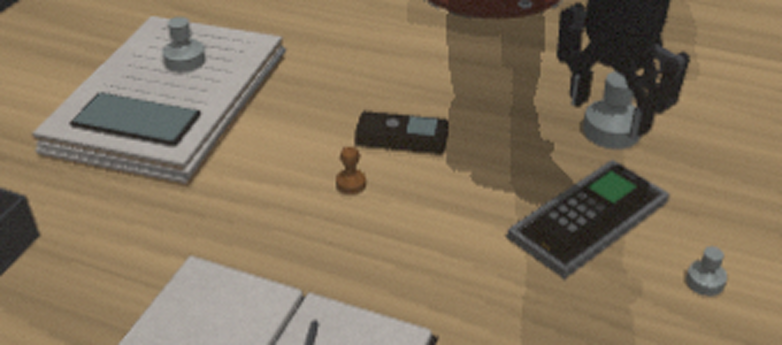

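```bash
python3 - <<'E'
from h import *
p=snap('wrist')
g=cv2.resize(p['img'][60:290,190:330],None,fx=2.6,fy=2.6,interpolation=cv2.INTER_CUBIC)
cv2.imwrite('pics/w15.png',g[:,:,::-1])
a=pix2w(p,[(231,98),(290,98),(287,271),(234,271)],29);b=pix2w(p,[(206,76),(312,76),(303,278),(215,278)],14)
u=np.array([np.cos(np.deg2rad(-26.95)),np.sin(np.deg2rad(-26.95)),0]);v=np.array([-u[1],u[0],0])
m=b.mean(0);print(m)
for q in (a,b): print(np.c_[(q-m)@u,(q-m)@v].round(1).tolist())
E
```

```text
[511.35011737 275.22234995  14.        ]
[[-74.8, -21.2], [-74.8, 23.3], [74.3, 25.2], [74.3, -22.5]]
[[-91.3, -41.8], [-91.4, 41.7], [91.4, 42.4], [91.3, -42.4]]
```

View pics/w15.png

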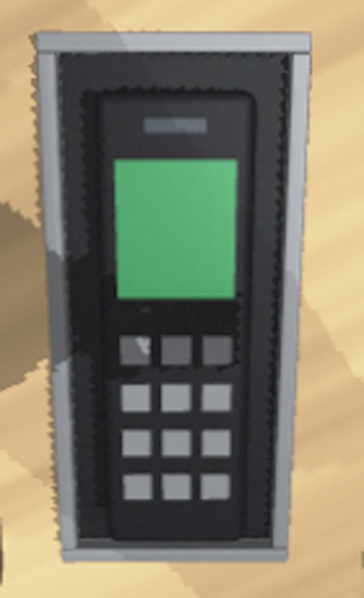

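Handset is centred within the cradle walls (±75 along, about ±23 across, floor ±86/±36) and flat; the paperweight stands on the bare paper.

```bash
python3 -c "
from h import *
print(arm.sense()['time'],arm.sense()['wrist_force']); print(job_done())"
```

```text
18.2 [-0.75930756  0.69864967 -0.62372995]
the job is handed in; nothing more can be done
None
```

I moved the steel paperweight (the 56 mm one) from the cradle onto the bare paper of the pile. Then I laid the handset face up in the cradle and handed the job in at 18.2 s on the robot clock.

- **Gentle set-down:** each item was lowered slowly until the wrist force showed contact, at most about 5 N, and only then released.
- **Paperweight:** the last pictures show it standing upright on the bare paper, clear of the smartphone.
- **Handset:** it lies within about 2 mm of the cradle's centre, inside the lip all round. It looks flat on the floor.
- **Robot:** the gripper was about 117 mm above the cradle when I handed in, touching nothing.

One disagreement: the top camera placed things about 5–7 mm away from where the wrist camera did. I used the wrist camera's positions, and both items sat centred between the fingers there.

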